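# Push the neck block home in the saw jig

### The job

Get the maple neck block ready for sawing: push it across the jig's board until its long side lies flat against the fence and its right-hand end butts against the dark end stop. Only push it with the fingertips or the outside of the fingers, never lifting it off the board or tipping it, and leave the other things on the bench where they are.

Things in the scene. Friction and masses are not known exactly. Their poses are not given: they have to be found in the camera images.
- saw_jig: Saw jig fixed to the bench: plywood board, x -120..+130 and y -260..+260 mm in this frame, with a wooden fence along its far edge. Origin on the bench top under the board, whose top is at z = 9 mm. x points towards the fence, y along it to the left. Flat fence face at x = +100 mm over the whole length; the fence stands 36 mm above the board. May be turned by up to 15 degrees.
- end_stop: Dark wooden end stop fixed across the right-hand part of the board, square to the fence, axes parallel to the jig's: 160 (x) x 24 (y) x 36 mm high. Origin at the middle of its underside, on the board; its face towards the block is at y = +12 mm in its own frame. Its place along the fence differs from run to run.
- neck_block: Loose maple neck block, a plain bar 60 (x) x 316 (y) x 62 mm high, 0.4 to 0.8 kg, on the board. Origin at the centre of its underside. Its +x long side looks to the fence, its -y end to the end stop; it starts askew, some centimetres from both. It slides with a push of roughly 2 to 7 N and stays where it is left.
- block_centre (a point): centre of the maple block, half-way up (31 mm above the board)
- block_back_left (a point): point on the block's fence-side edge (the vertical edge between its +x side and its far-from-stop +y end), half-way up; 30, 158, 31 mm from the block's origin
- block_back_right (a point): point on the block's vertical edge between its +x side and its stop-side -y end, half-way up; 30, -158, 31 mm from the block's origin
- sanding_block: Bystander, to be left alone: cork sanding block, 46x90x27 mm; origin at the centre of its underside.
- varnish_jar: Bystander, to be left alone: glass varnish jar with a wooden cap, 58 mm across, 89 mm high; origin at the centre of its underside.
- standing_clamp: Bystander, to be left alone: wooden spool clamp standing on end behind the jig, 35 mm across, 68 mm high; origin at the centre of its underside.
- front_clamp: Bystander, to be left alone: second wooden spool clamp standing on end at the near left of the bench, 35 mm across, 68 mm high; origin at the centre of its underside.
- rosin: Bystander, to be left alone: round cake of rosin, 45 mm across, 16 mm high; origin at the centre of its underside.
- pin_tin: Bystander, to be left alone: open brass tin, 65 mm across, 28 mm high; origin at the centre of its underside.

How it is judged:
By the outcome, as a careful person would: the job done as asked, in the order asked, and still so for the second after the job is handed in, with the robot touching nothing.
It also fails if it takes over 56 s, if anything falls off the work surface, if the arm or the gripper's body presses on something with over 40 N, if the wrist force passes 120 N, or if a joint passes its speed limit or range.

### The arm

A 6-joint arm with a two-finger parallel gripper is mounted at the origin on a cart in front of the work surface, level with it; the furniture and walls round the work are solid. World frame = base frame: x ahead of the robot, y to its left, z up, the work surface at z = 0. Lengths are in m, angles in degrees, forces in N, time in s.
With the tool pointing down it reaches from about 0.4 to 0.825 m from the base axis. Payload 7 kg.
Tool frame: the origin (TCP) lies at the very end of the fingers, on their centre line; the grasp point (between the pads) lies 19 mm behind it (ctrl.grasp_offset is the distance from the TCP to the grasp point, in m); z points along the fingers, y is the line along which they close (so a half turn about z gives the same grasp; the last joint's range is limited). The gripper opens to 88 mm and grips with 3 to 60 N. Pads are 19 mm wide; open, the fingers measure 130 mm over their backs; the gripper's body (78 mm by 193 mm) begins 47 mm behind the grasp point.
Start: joints at [79.704, 20.546, 0.682, 0, -70.136, -16.507], TCP at [0.304, 0.602, 0.227] pointing down, gripper open.
Joint ranges: [-176.03, 176.03], [-82.01, 121.73], [-58.28, 71.71], [-173.87, 95.51], [-174.79, -0.11], [-173.66, 173.66]. Speed limits (degrees/s): [136.94, 136.94, 172.46, 180, 180, 180].

### API

Orientations are given as [roll, pitch, yaw] about the fixed x, y, z axes, in that order (R = Rz(yaw) Ry(pitch) Rx(roll)).
In Python, from plant import ctrl gives the robot as it stands. The module is installed in compiled form; this text tells all that it offers.
- The arm moves only by the tool jog_arm, never from a script. Its argument "plan" is a list that holds one entry, the list of rows, each a list of 7 numbers: the opening, from 0 (shut) to 1 (fully open), then the shift along the tool's x, y, z in m, then the turn, a rotation vector about the tool's x, y, z in degrees. A call has 1 to 20 rows; each row is the pose to reach, as a shift and turn from the pose commanded when the call began, along the tool's axes at that moment; what a row does not reach only later rows make up. A row lasts 1/8 s, in which the tool goes at most 62.5 mm and 10.7 degrees, less where a joint would pass 70% of its speed; a pose out of reach is approached as far as the arm can. A call with a gripper value outside its range is refused whole. The fingers move at their own pace and stop on an object; the grip force is fixed at half the most. Time passes only in rows, so rows that repeat a pose let the fingers close. It gives the time, the measured TCP pose, the force, the opening and the grip force at its end, in the units of the state.
- ctrl.get_obs(): the state, without advancing time (a new reading comes with each control period).
- ctrl.snapshot(name): name is "scene" or "top"; returns a dict with "image" (400x640x3 uint8, red, green, blue), "vertical_fov" (degrees; the focal length in pixels is half the picture's height over the tangent of half this angle, whatever the lens; pixels are square), "cx", "cy" (the principal point, pixels), "k1" (the pictures are not rectified: a ray, as slopes to the right and down, at radius r is drawn at 1 + k1 r^2 times it, then the intrinsics apply), "R" (3x3) and "t" (3): a world point X has camera coordinates R X + t. Camera axes: x right, y down, z forward; pixel columns grow to the right and rows downward; lengths in m; the calibration is good to about 2 mm. A picture is of the moment at which its call begins. There is no depth.
- ctrl.close_job(): hands the job in; it is judged then, once.
The state is a dict: "clock": time; "joint_pos": joint angles; "qvel": joint speeds; "tau": joint torques, N m; "tool_pos": TCP position; "orientation": TCP orientation; "force": force on the tool from outside, world axes, zero at the start; "moment": the same for the moment, N m; "opening": finger opening in m; "gripper_force": force on a finger pad.
Only numpy, scipy, OpenCV 4.12 (cv2) and the standard library are available. Lean on these libraries where they do the work, as an engineer would, in place of code of your own. Each camera call takes 0.05 s, during which the arm holds its last target. There are 200 camera calls.

## Working session

There is one attempt and no reset: what is moved stays moved. The work goes in short steps, Python scripts to look and compute and a tool call to move; the robot and the scene stay as the last step left them, time stands still between calls to the robot, and variables do not carry over. Pictures are saved under pics/ and viewed, at most 10 in all, crops included, and the job is handed in when it is done.

Besides the shell and the picture viewer there is one more tool, called after ">>>" as a command line: name --argument value ..., lists and objects as JSON in quotes. jog_arm: Moves the arm, as the interface text tells. Its arguments: {"type":"object","properties":{"plan":{"type":"array","items":{"type":"array","items":{"type":"array","items":{"type":"number"}}}}},"required":["plan"]}

```bash
mkdir -p pics; cat > h.py <<'E'
import numpy as np, cv2
from plant import ctrl
from scipy.spatial.transform import Rotation as Ro
def K(s):
    f=200/np.tan(np.radians(s["vertical_fov"]/2)); return f
def ray(s,u,v):
    f=K(s); d=np.array([(u-s["cx"])/f,(v-s["cy"])/f]); p=d.copy()
    for _ in range(20): p=d/(1+s["k1"]*(p@p))
    R=np.array(s["R"]);t=np.array(s["t"])
    return -R.T@t, R.T@np.array([p[0],p[1],1])
def onplane(s,u,v,z):
    o,d=ray(s,u,v); return o+d*(z-o[2])/d[2]
def proj(s,X):
    c=np.array(s["R"])@np.array(X)+np.array(s["t"]); p=c[:2]/c[2]; p=p*(1+s["k1"]*(p@p)); f=K(s)
    return p*f+[s["cx"],s["cy"]]
def snap(n,fn):
    s=ctrl.snapshot(n); cv2.imwrite("pics/"+fn,cv2.cvtColor(s["image"],cv2.COLOR_RGB2BGR)); return s
E
python3 - <<'E'
from h import *
for n in("scene","top"):
    s=snap(n,n+"0.png"); print(n,K(s),s["cx"],s["cy"],s["k1"],-np.array(s["R"]).T@s["t"]); print(np.round(s["R"],3))
print(ctrl.get_obs())
E
```

```text
scene 365.8011941103363 321.9801468201094 202.27799774430582 -0.0375292189498074 [-0.20813685 -0.4757907   0.56283913]
[[ 0.531 -0.847  0.028]
 [-0.386 -0.27  -0.882]
 [ 0.755  0.458 -0.47 ]]
top 487.3492575292269 317.5256178446627 197.31907091202356 0.04637193331176009 [0.46887701 0.03093493 1.59363773]
[[ 0.012 -1.     0.024]
 [-0.997 -0.014 -0.07 ]
 [ 0.07  -0.023 -0.997]]
{'clock': 0.1, 'joint_pos': array([ 7.97041809e+01,  2.05865160e+01,  6.40013590e-01, -1.88715732e-02,
       -7.01366365e+01, -1.65062048e+01]), 'qvel': array([-0.05658701,  0.02496491,  0.0534227 ,  0.03461311, -0.03448643,
        0.05328356]), 'tau': array([-1.36026883e-03, -5.84165347e+01,  2.93748826e+01,  7.01532885e+00,
        1.01840752e-02, -5.22962887e-05]), 'tool_pos': array([0.30419115, 0.60208111, 0.22572954]), 'orientation': array([ 1.79915246e+02, -6.61321019e-03, -2.68084440e+01]), 'force': array([-0.819324  ,  0.38948989, -0.28247589]), 'moment': array([-0.03004376,  0.01198322,  0.00935226]), 'gripper_force': 0.0, 'opening': 0.08757119948868576}
```

View pics/top0.png

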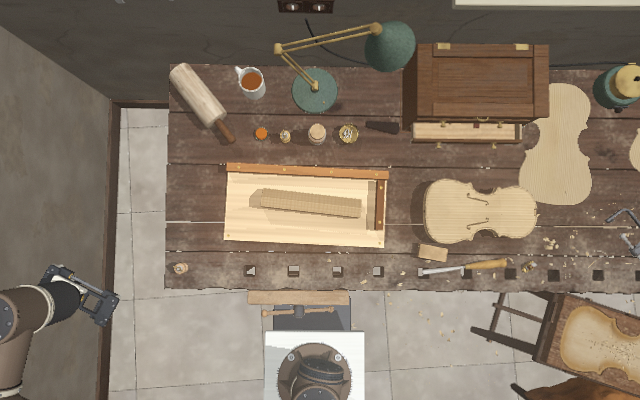

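View pics/scene0.png

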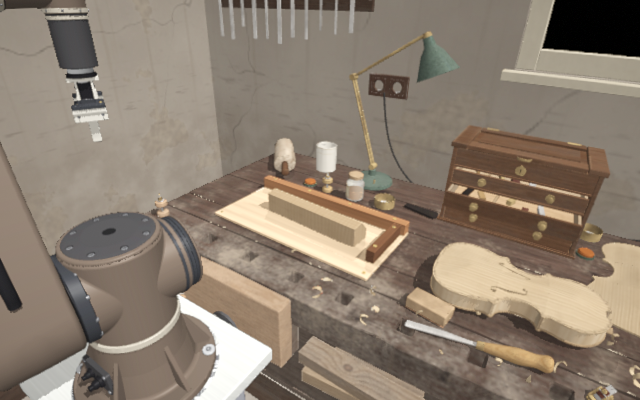

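The top view shows the jig at columns 223–389, rows 164–247. The block runs from about (255,200) to (361,208), and the end stop is near (373,205). Next I'll enlarge that part of the picture.

```bash
python3 - <<'E'
from h import *
im=cv2.imread("pics/top0.png")[155:255,215:395]
cv2.imwrite("pics/crop0.png",cv2.resize(im,None,fx=4.4,fy=4.4,interpolation=cv2.INTER_CUBIC))
s=ctrl.snapshot("top")
for n,u,v,z in [("bNL",223,240,.009),("bNR",384,247,.009),("fence top L far",228,164,.045),("fence R far",389,172,.045)]:print(n,onplane(s,u,v,z).round(4))
E
```

```text
bNL [0.4382 0.2968 0.009 ]
bNR [ 0.4215 -0.2235  0.009 ]
fence top L far [0.6799 0.2812 0.045 ]
fence R far [ 0.662  -0.2332  0.045 ]
```

View pics/crop0.png

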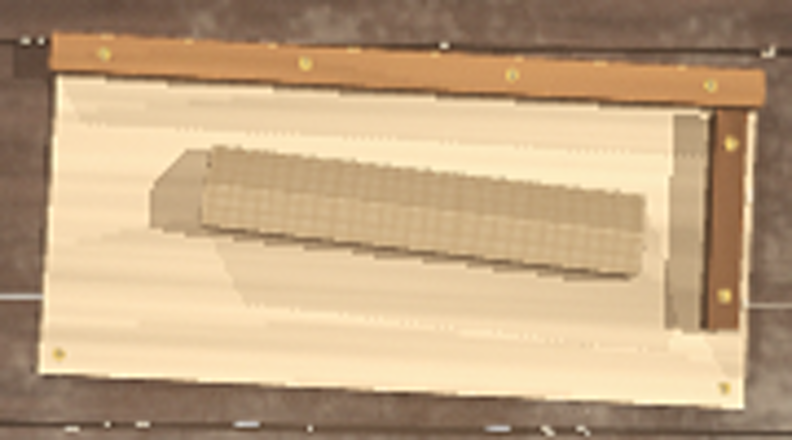

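Crop (4.4×, offset 215,155): block top corners are at about (212,147), (643,195), (634,275) and (203,227). The fence's front top edge runs (55,74)–(763,105), and the stop's left top edge runs (711,110)–(703,328).

```bash
cat >> h.py <<'E'
def cp(s,u,v,z): return onplane(s,215+(u+.5)/4.4-.5,155+(v+.5)/4.4-.5,z)
E
python3 - <<'E'
from h import *
s=ctrl.snapshot("top")
P=lambda L,z:np.array([cp(s,u,v,z)[:2] for u,v in L])
b=P([(212,147),(643,195),(634,274),(203,227)],.071)
f=P([(55,74),(763,105)],.045); st=P([(711,110),(703,328)],.045)
nb=P([(39,374),(743,408)],.009)
bl=P([(55,76),(39,374)],.009)
ang=lambda p,q:np.degrees(np.arctan2(*(p-q)[::-1]))-90
print("block",b.round(4).tolist(),"sides",[np.linalg.norm(b[i]-b[i-1]).round(4) for i in range(4)],"yaw",ang(b[0],b[1]),ang(b[3],b[2]))
print("fence",f.round(4).tolist(),ang(f[0],f[1]),"near",nb.round(4).tolist(),ang(nb[0],nb[1]))
print("stop",st.round(4).tolist(),ang(st[0],st[1])+90)
a=np.radians(ang(nb[0],nb[1])); X=np.array([np.cos(a),np.sin(a)]);Y=np.array([-np.sin(a),np.cos(a)])
o=nb.mean(0)+.12*X; print("jig",o)
for n,q in(("block",b),("c",[b.mean(0)]),("fence",f),("stop",st)):print(n,[(round((p-o)@X,4),round((p-o)@Y,4)) for p in q])
E
```

```text
block [[0.6025, 0.1671], [0.5725, -0.1401], [0.5161, -0.134], [0.5455, 0.1723]] sides [np.float64(0.0572), np.float64(0.3087), np.float64(0.0567), np.float64(0.3078)] yaw -5.576916923725463 -5.482760148606985
fence [[0.6561, 0.2834], [0.6411, -0.2301]] -1.6668586051861922 near [[0.4394, 0.2953], [0.4204, -0.2218]] -2.1105709617449833
stop [[0.6369, -0.1922], [0.4786, -0.187]] -1.8953959286351676
jig [0.54981426 0.03235591]
block [(np.float64(0.0477), np.float64(0.1366)), (np.float64(0.029), np.float64(-0.1715)), (np.float64(-0.0276), np.float64(-0.1675)), (np.float64(-0.0095), np.float64(0.1397))]
c [(np.float64(0.0099), np.float64(-0.0157))]
fence [(np.float64(0.0969), np.float64(0.2548)), (np.float64(0.1009), np.float64(-0.2589))]
stop [(np.float64(0.0953), np.float64(-0.2212)), (np.float64(-0.0631), np.float64(-0.2218))]
```

>>> jog_arm --plan '[[[1,0.433,0.436,0,0,0,-24.9],[1,0.433,0.436,0,0,0,-24.9],[1,0.433,0.436,0,0,0,-24.9],[1,0.433,0.436,0,0,0,-24.9],[1,0.433,0.436,0,0,0,-24.9],[1,0.433,0.436,0,0,0,-24.9],[1,0.433,0.436,0,0,0,-24.9],[1,0.433,0.436,0,0,0,-24.9],[1,0.433,0.436,0,0,0,-24.9],[1,0.433,0.436,0,0,0,-24.9],[1,0.433,0.436,0,0,0,-24.9],[1,0.433,0.436,0,0,0,-24.9],[1,0.433,0.436,0,0,0,-24.9]]]'

```text
clock: 1.82
tool_pos: [0.4941, 0.019, 0.2266]
orientation: [-180.0, -0.0, -1.8]
force: [0.2, 0.1, 0.1]
opening: 0.0874
gripper_force: 0.0
```

>>> jog_arm --plan '[[[1,0,0,0.06,0,0,0],[1,0,0,0.12,0,0,0],[1,0,0,0.17,0,0,0],[1,0,0,0.198,0,0,0],[1,0,0,0.198,0,0,0],[1,0.008,0,0.198,0,0,0],[1,0.014,0,0.198,0,0,0],[1,0.018,0,0.198,0,0,0],[1,0.022,0,0.198,0,0,0],[1,0.026,0,0.198,0,0,0],[1,0.03,0,0.198,0,0,0],[1,0.034,0,0.198,0,0,0],[1,0.038,0,0.198,0,0,0]]]'

```text
clock: 3.45
tool_pos: [0.5323, 0.0167, 0.0284]
orientation: [180.0, 0.0, -1.9]
force: [-3.2, -0.2, 1.6]
opening: 0.0874
gripper_force: 1.7
```

```bash
python3 - <<'E'
from h import *
s=snap("scene","s1.png")
im=cv2.imread("pics/s1.png")[160:300,200:430]
cv2.imwrite("pics/s1c.png",cv2.resize(im,None,fx=3.4,fy=3.4,interpolation=cv2.INTER_CUBIC))
E
```

```text
(no output)
```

View pics/s1c.png

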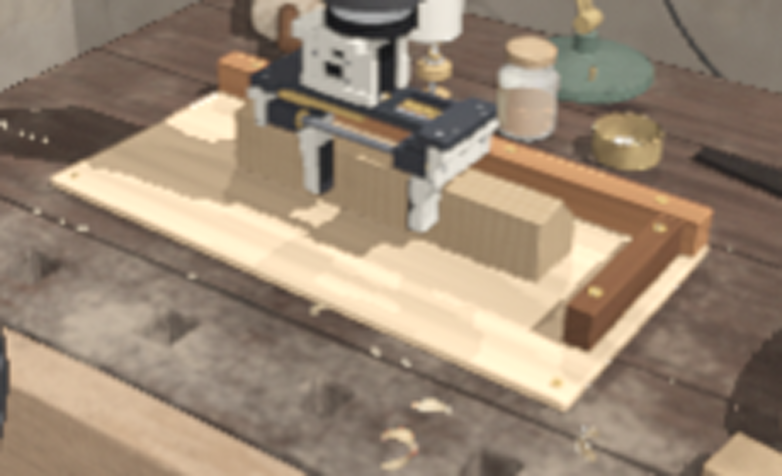

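The fingers are flat on the block's near face (left one at crop (318,165), right one at (422,210)), and the block is pushing at 3 N. I'll keep going.

>>> jog_arm --plan '[[[1,0.004,0,0,0,0,0],[1,0.008,0,0,0,0,0],[1,0.012,0,0,0,0,0],[1,0.016,0,0,0,0,0],[1,0.02,0,0,0,0,0],[1,0.024,0,0,0,0,0],[1,0.028,0,0,0,0,0],[1,0.031,0,0,0,0,0],[1,0.034,0,0,0,0,0],[1,0.036,0,0,0,0,0],[1,0.038,0,0,0,0,0],[1,0.04,0,0,0,0,0]]]'

```text
clock: 5.0
tool_pos: [0.5723, 0.0154, 0.0286]
orientation: [-180.0, 0.0, -1.9]
force: [-1.9, 0.4, -1.8]
opening: 0.0879
gripper_force: 1.2
```

>>> jog_arm --plan '[[[1,0.002,0,0,0,0,0],[1,0.004,0,0,0,0,0],[1,0.006,0,0,0,0,0]]]'

```text
clock: 5.38
tool_pos: [0.5774, 0.0153, 0.0285]
orientation: [180.0, 0.1, -1.9]
force: [-8.6, 3.5, 4.8]
opening: 0.0876
gripper_force: 4.7
```

>>> jog_arm --plan '[[[1,0.001,0,0,0,0,0],[1,0.002,0,0,0,0,0],[1,0.002,0,0,0,0,0]]]'

```text
clock: 5.75
tool_pos: [0.5778, 0.0152, 0.0284]
orientation: [180.0, 0.2, -2.0]
force: [-11.0, 6.0, 6.7]
opening: 0.0878
gripper_force: 5.8
```

>>> jog_arm --plan '[[[1,0.002,0,0,0,0,0],[1,0.002,0,0,0,0,0]]]'

```text
clock: 6.0
tool_pos: [0.5779, 0.0149, 0.028]
orientation: [180.0, 0.4, -2.1]
force: [-17.4, 6.5, 10.1]
opening: 0.0878
gripper_force: 8.8
```

Against the fence: 17 N with no further motion. Next I'll back off, close the fingers and go round to the left end.

>>> jog_arm --plan '[[[1,-0.012,0,0,0,0,0],[1,-0.03,0,-0.001,0,0,0],[1,-0.03,0,-0.001,0,0,0],[0,-0.03,-0.05,-0.001,0,0,0],[0,-0.03,-0.1,-0.001,0,0,0],[0,-0.03,-0.15,-0.001,0,0,0],[0,-0.03,-0.2,-0.001,0,0,0],[0,-0.03,-0.23,-0.001,0,0,0],[0,-0.03,-0.23,-0.001,0,0,0],[0,-0.03,-0.23,-0.001,0,0,0],[0,-0.03,-0.23,-0.001,0,0,0]]]'

```text
clock: 7.38
tool_pos: [0.5601, 0.2452, 0.0296]
orientation: [-180.0, -0.0, -2.0]
force: [0.1, -0.1, 0.1]
opening: 0.013
gripper_force: 0.0
```

```bash
python3 - <<'E'
from h import *
s=snap("top","t2.png")
im=cv2.imread("pics/t2.png")[155:255,215:395]
cv2.imwrite("pics/t2c.png",cv2.resize(im,None,fx=4.4,fy=4.4,interpolation=cv2.INTER_CUBIC))
E
```

```text
(no output)
```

View pics/t2c.png

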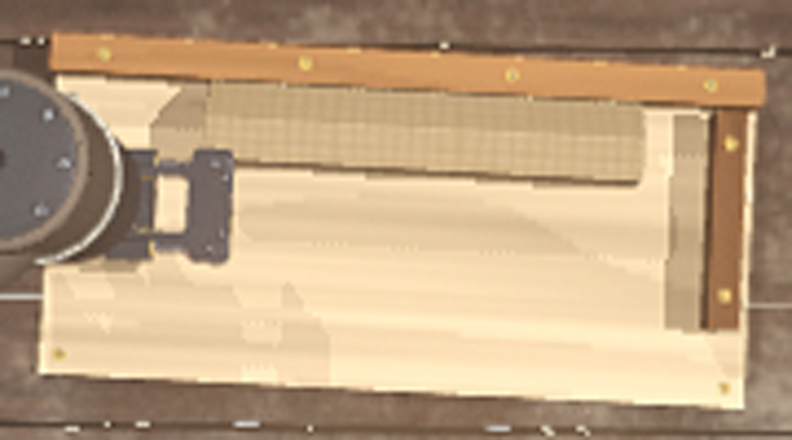

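The block is flat along the fence: its fence-side edge runs (210,80)–(643,107) and its right end is at column 643. The stop is at 709, so the gap is about 46 mm.

>>> jog_arm --plan '[[[0,0.03,0,0,0,0,0],[0,0.055,0,0,0,0,0],[0,0.072,0,0,0,0,0],[0,0.072,0,0,0,0,0],[0,0.072,0.015,0,0,0,0],[0,0.072,0.025,0,0,0,0],[0,0.072,0.033,0,0,0,0],[0,0.072,0.038,0,0,0,0],[0,0.072,0.042,0,0,0,0],[0,0.072,0.046,0,0,0,0],[0,0.072,0.05,0,0,0,0],[0,0.072,0.054,0,0,0,0]]]'

```text
clock: 8.93
tool_pos: [0.6301, 0.1901, 0.0295]
orientation: [-180.0, -0.0, -1.9]
force: [-0.8, 4.2, 0.3]
opening: 0.0006
gripper_force: 1.6
```

>>> jog_arm --plan '[[[0,0,0.004,0,0,0,0],[0,0,0.008,0,0,0,0],[0,0,0.012,0,0,0,0],[0,0,0.016,0,0,0,0],[0,0,0.02,0,0,0,0]]]'

```text
clock: 9.55
tool_pos: [0.6293, 0.1693, 0.0295]
orientation: [180.0, 0.0, -1.9]
force: [-1.2, 3.2, -0.9]
opening: 0.0003
gripper_force: 1.5
```

>>> jog_arm --plan '[[[0,0,0.004,0,0,0,0],[0,0,0.008,0,0,0,0],[0,0,0.012,0,0,0,0],[0,0,0.015,0,0,0,0],[0,0,0.017,0,0,0,0],[0,0,0.019,0,0,0,0],[0,0,0.021,0,0,0,0]]]'

```text
clock: 10.42
tool_pos: [0.6286, 0.1486, 0.0295]
orientation: [180.0, 0.0, -1.9]
force: [-2.4, 4.8, -1.3]
opening: 0.0003
gripper_force: 1.9
```

>>> jog_arm --plan '[[[0,0,0.002,0,0,0,0],[0,0,0.003,0,0,0,0],[0,0,0.004,0,0,0,0]]]'

```text
clock: 10.8
tool_pos: [0.6284, 0.1446, 0.0295]
orientation: [180.0, 0.0, -1.9]
force: [-2.1, 3.7, 0.1]
opening: 0.0003
gripper_force: 2.0
```

>>> jog_arm --plan '[[[0,0,0.001,0,0,0,0],[0,0,0.002,0,0,0,0],[0,0,0.003,0,0,0,0],[0,0,0.004,0,0,0,0]]]'

```text
clock: 11.3
tool_pos: [0.6284, 0.1412, 0.0296]
orientation: [-180.0, -0.0, -1.9]
force: [-3.9, 9.6, -0.9]
opening: 0.0006
gripper_force: 4.6
```

>>> jog_arm --plan '[[[0,0,0.001,0,0,0,0],[0,0,0.002,0,0,0,0],[0,0,0.003,0,0,0,0]]]'

```text
clock: 11.68
tool_pos: [0.6285, 0.1409, 0.0297]
orientation: [-179.8, -0.1, -1.9]
force: [-7.6, 21.2, -0.6]
opening: 0.0002
gripper_force: 10.4
```

The block has reached the stop: 21 N with no further motion. Next I'll go back round for a gentle two-finger seating push towards the fence.

>>> jog_arm --plan '[[[0,0,-0.012,0,0,0,0],[0,0,-0.03,0,0,0,0],[0,0,-0.03,0,0,0,0],[0,-0.035,-0.03,0,0,0,0],[0,-0.07,-0.03,0,0,0,0],[0,-0.07,-0.03,0,0,0,0],[0.5,-0.07,0.02,0,0,0,0],[1,-0.07,0.07,0,0,0,0],[1,-0.07,0.12,0,0,0,0],[1,-0.07,0.17,0,0,0,0],[1,-0.07,0.17,0,0,0,0],[1,-0.07,0.17,0,0,0,0],[1,-0.062,0.17,0,0,0,0],[1,-0.056,0.17,0,0,0,0],[1,-0.052,0.17,0,0,0,0],[1,-0.05,0.17,0,0,0,0]]]'

```text
clock: 13.68
tool_pos: [0.573, -0.0302, 0.0294]
orientation: [180.0, 0.0, -1.9]
force: [0.1, -0.3, 0.6]
opening: 0.0869
gripper_force: 0.0
```

>>> jog_arm --plan '[[[1,0.001,0,0,0,0,0],[1,0.002,0,0,0,0,0],[1,0.003,0,0,0,0,0]]]'

```text
clock: 14.05
tool_pos: [0.5756, -0.0307, 0.0296]
orientation: [-180.0, -0.0, -1.9]
force: [0.4, 0.4, 0.9]
opening: 0.0877
gripper_force: 0.0
```

>>> jog_arm --plan '[[[1,0.001,0,0,0,0,0],[1,0.002,0,0,0,0,0],[1,0.002,0,0,0,0,0]]]'

```text
clock: 14.42
tool_pos: [0.5759, -0.031, 0.0292]
orientation: [180.0, 0.2, -2.0]
force: [-5.7, 1.4, 3.5]
opening: 0.0876
gripper_force: 2.9
```

>>> jog_arm --plan '[[[1,0.001,0,0,0,0,0],[1,0.001,0,0,0,0,0]]]'

```text
clock: 14.68
tool_pos: [0.5759, -0.0311, 0.029]
orientation: [180.0, 0.3, -2.0]
force: [-7.6, 3.3, 5.6]
opening: 0.0876
gripper_force: 4.4
```

>>> jog_arm --plan '[[[1,-0.01,0,0,0,0,0],[1,-0.03,0,0,0,0,0],[1,-0.06,0,0,0,0,0],[1,-0.06,0,-0.05,0,0,0],[1,-0.06,0,-0.1,0,0,0],[1,-0.1,-0.05,-0.15,0,0,0],[1,-0.1,-0.11,-0.2,0,0,0],[1,-0.1,-0.17,-0.2,0,0,0],[1,-0.1,-0.23,-0.2,0,0,0],[1,-0.1,-0.29,-0.2,0,0,0],[1,-0.1,-0.35,-0.2,0,0,0],[1,-0.1,-0.41,-0.2,0,0,0],[1,-0.1,-0.41,-0.2,0,0,0],[1,-0.1,-0.41,-0.2,0,0,0]]]'

```text
clock: 16.42
tool_pos: [0.492, 0.383, 0.2289]
orientation: [180.0, 0.0, -1.8]
force: [-0.1, -1.6, 0.0]
opening: 0.0875
gripper_force: 0.0
```

```bash
python3 - <<'E'
from h import *
s=snap("top","t3.png")
im=cv2.imread("pics/t3.png")[155:255,215:395]
cv2.imwrite("pics/t3c.png",cv2.resize(im,None,fx=4.4,fy=4.4,interpolation=cv2.INTER_CUBIC))
s=snap("scene","s3.png")
im=cv2.imread("pics/s3.png")[150:300,200:430]
cv2.imwrite("pics/s3c.png",cv2.resize(im,None,fx=3.4,fy=3.4,interpolation=cv2.INTER_CUBIC))
E
```

```text
(no output)
```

View pics/t3c.png

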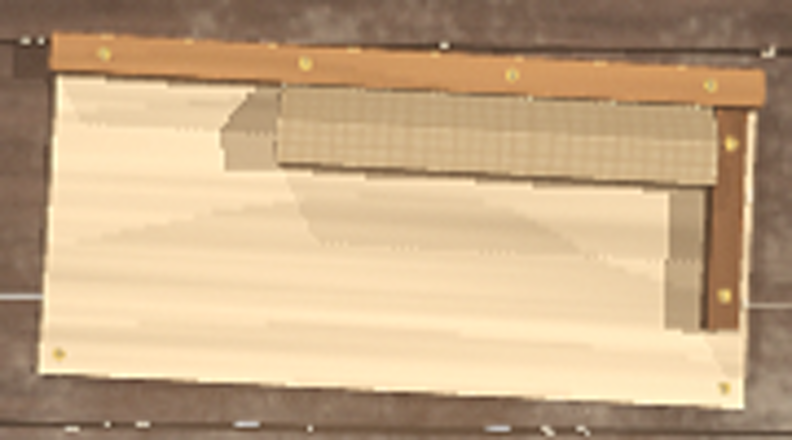

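View pics/s3c.png

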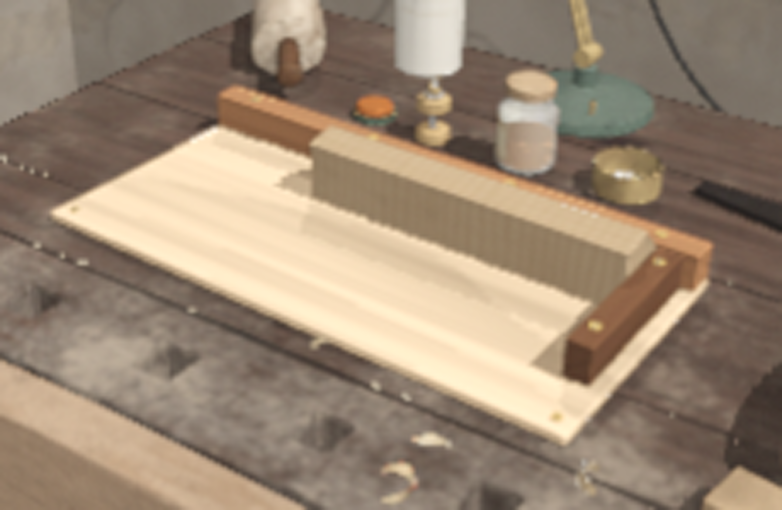

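Both views show the block tight against the fence (top-crop edge (282,86)–(715,105)) and against the stop (column 715). The bystanders have not moved.

```bash
python3 -c "
from plant import ctrl
print(ctrl.close_job())"
```

```text
the job is handed in; nothing more can be done
None
```

The maple block was pushed flat against the fence and butted against the end stop without lifting or tipping, the bystanders in view had not moved, and I handed the job in at about 16.5 s; no verdict was returned.

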